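Clamp the crate's corner block with the ratchet lever

TASK

Stand the crate's loose teak corner block on the bed of the ratchet clamp, against or just short of the fixed jaw and square to it with its thin way between the jaws, and let go of it. Then hold the lever's upright handle and pump it in short full strokes, one tooth each, until the block is held firmly: stop after the first stroke at whose end the lever pushes back clearly, with about 7 N or more, because one more would crush the wood. Leave the lever back at its rest stop, let go, and do not disturb the tea cups, jar and coffee pot.

Things in the scene. Friction and masses are not known exactly. Their poses are not given: they have to be found in the camera images.
- clamp: Ratchet bench clamp, fixed to the table: steel bed 320 mm long (x), 60 wide (y), top 12 mm above the table. Origin: centre of its underside, z up. Fixed jaw at its +x end. A toothed rack along the bed carries the moving jaw (50 mm wide, top 60 mm above the table, sprung pad), which ratchets only to +x. Its start is not measured: the jaws stand 54 to 68 mm open.
- fixed_jaw: The clamp's fixed steel jaw, 22 mm (x) by 50 (y) by 50 high, top 62 mm above the table. Origin: at the foot of its gripping face, mid-width, on the bed (12 mm above the table); axes as the clamp's; the gripping face looks to -x.
- seat (a point): Where to put the block's centre down: over the bed, 34 mm above the table (22 above the bed), 4 mm short of touching the fixed jaw. Axes as the clamp's.
- block_center (a point): Centre of the crate's loose teak corner block: 34 mm thick (x), 64 long (y), 44 high (z), two dark screw plugs on top; it stands on the table left of the clamp. In the clamp its thickness lies along the clamp's x, between the jaws, and its length along y: its ends stick out 7 mm past the jaws on both sides, to be held there.
- block: The same block, 65 g or so; origin at the centre of its underside, 22 mm below block_center.
- lever (a joint): Lever angle, rad: 0 at its rest stop, 0.33 at its front stop; grows as the handle swings towards the fixed jaw (clockwise from above). Stays where left. A stroke from below 0.04 to 0.29 or more and back below 0.04 advances the jaw one 8 mm tooth: it clicks in at 0.25 to 0.28 and picks up the next tooth on return; shorter strokes gain nothing. Do not lean on the stops.
- lever_grip (a point): Middle of the lever's upright round wooden handle, 22 mm in diameter, 70 to 122 mm above the table (this point: 96). It moves on a level arc of radius 120 mm about lever_pivot, 40 mm from stop to stop; at rest 0.165 rad short of, at the front stop 0.165 rad past the line from the pivot along the clamp's +y. It may turn between the fingers.
- lever_pivot (a point): Point on the lever's upright pivot axis, 96 mm above the table; axes as the clamp's. Push-back at the handle, held still at a stroke's end (0.29 to 0.31 rad): 0 to 3 N while the jaw runs free, 4 to 5 N in the stroke that first meets the block, 8 to 10 N in the next, each tooth adding more (the pad's spring: 3 N per mm at the jaw). Firm is the first stroke ending above about 7 N; over 43 N at the jaw, about 14 N at the handle, crushes the block.
- glass1_mid (a point): Centre, half-way up, of a clear glass tea cup, 58 mm across, 75 mm high, standing on the table. Leave alone.
- glass2_mid (a point): Centre of the other, identical tea cup. Leave alone.
- jar_mid (a point): Centre of a red plastic jar with twist cap, 72 mm across, 100 mm high. Leave alone.
- pot_mid (a point): Centre of the body of a copper-coloured coffee pot, 82 mm across, 95 mm high, its straight handle reaching 120 mm out along its x axis. Leave alone.
Not all that is in view belongs to the job. Of the things that look like the block, take the one that is farthest to the robot's left at the start.

How it is judged (in metres and radians):
On the way, in this order (a step that is already met when the one before it is completed fails the run):
1. the block stands square on the bed near the fixed jaw, let go (x of block_center in the frame of fixed_jaw between -0.034 and -0.014 m and y of block_center in the frame of fixed_jaw between -0.012 and 0.012 m and z of block_center in the frame of fixed_jaw between 0.017 and 0.027 m and angle between the x axis of block_center and the x axis of fixed_jaw, either way round below 0.2 rad and contact force between the fingers and block below 0.3 N and linear speed of block below 0.02 m/s), for 0.2 s.
2. first stroke of the lever (value of joint lever above 0.2 rad).
3. lever back (value of joint lever below 0.06 rad).
4. second stroke (value of joint lever above 0.2 rad).
5. lever back again (value of joint lever below 0.06 rad).
6. further strokes until the jaws press the block with more than 20 N (contact force between fixed_jaw and block above 20 N), for 0.1 s.
At the end, for the whole second after the job is handed in: The block stands on the bed, against the fixed jaw (centre 14 to 21 mm from its face), within 12 mm of its middle and 0.2 rad of square, pressed with more than 20 N and never more than 43 N; the lever is back at rest (below 0.06 rad) (x of block_center in the frame of fixed_jaw between -0.021 and -0.014 m and y of block_center in the frame of fixed_jaw between -0.012 and 0.012 m and z of block_center in the frame of fixed_jaw between 0.017 and 0.027 m and angle between the x axis of block_center and the x axis of fixed_jaw, either way round below 0.2 rad and contact force between fixed_jaw and block above 20 N and value of joint lever below 0.06 rad and contact force between the fingers and block below 0.3 N and linear speed of block below 0.02 m/s); the robot touches nothing.
It fails at once if the block is crushed: the jaws press it with more than 43 N (contact force between fixed_jaw and block above 43 N).
It fails at once if a tea cup is pushed more than 20 mm or knocked over (distance of glass1_mid from where it was at the start of the episode above 0.02 m or angle between glass1_mid's own z axis and vertical above 0.4 rad).
It fails at once if the other tea cup is pushed more than 20 mm or knocked over (distance of glass2_mid from where it was at the start of the episode above 0.02 m or angle between glass2_mid's own z axis and vertical above 0.4 rad).
It fails at once if the red jar is pushed more than 20 mm or knocked over (distance of jar_mid from where it was at the start of the episode above 0.02 m or angle between jar_mid's own z axis and vertical above 0.4 rad).
It fails at once if the coffee pot is pushed more than 20 mm or knocked over (distance of pot_mid from where it was at the start of the episode above 0.02 m or angle between pot_mid's own z axis and vertical above 0.4 rad).
It also fails if it takes over 61 s, if anything falls off the work surface, if the arm or the gripper's body presses on something with over 40 N, if the wrist force passes 120 N, or if a joint passes its speed limit or range.

ROBOT

A 6-joint arm with a two-finger parallel gripper is mounted at the origin on the work surface. World frame = base frame: x ahead of the robot, y to its left, z up, the work surface at z = 0. Lengths are in mm, angles in rad, forces in N, time in s.
With the tool pointing down it reaches from about 300 to 775 mm from the base axis. Payload 14.6 kg.
Tool frame: the origin (TCP) lies where the fingers leave the gripper's body, on its centre line; the fingertips stand 97 mm ahead of it and the grasp point (between the pads) lies ahead of it (grip_depth is the z of the grasp point in the tool frame, in mm); z points along the fingers, y is the line along which they close (so a half turn about z gives the same grasp; the last joint's range is limited). The gripper opens to 94 mm and grips with 3 to 60 N. Pads are 16 mm wide; open, the fingers measure 119 mm over their backs; the gripper's body (75 mm by 177 mm) begins 78 mm behind the grasp point.
Start: joints at [1.277, 0.3, 1.521, -0, 1.321, -0.067], TCP at [123.672, 535.906, 302.646] pointing down, gripper open.
Joint ranges: [-3.03, 3.03], [-0.79, 2.21], [0.23, 2.52], [-1.04, 4.18], [0, 3.07], [-2.55, 2.55]. Speed limits (rad/s): [2.22, 2.22, 2.57, 3.14, 3.14, 3.14].

INTERFACE

Orientations are given as [roll, pitch, yaw] about the fixed x, y, z axes, in that order (R = Rz(yaw) Ry(pitch) Rx(roll)).
In Python, from cell import read_state, camera, sign_off, regions_of, spot_point, grip_depth gives the robot as it stands. The module is installed in compiled form; this text tells all that it offers.
- The arm moves only by the tool send_rows, never from a script. Its argument "series" is a list of rows, each a list of 3 entries, a list of its own where there are three numbers: the shift along the world's x, y, z in mm, then the turn about the world's z in degrees, then the closure, from -1 (fully open) to 1 (shut), so that 0 is half open. A call has 1 to 12 rows; each row shifts and turns the commanded pose from where the row before left it; what a row does not reach is not made up. A row lasts 1/10 s, in which the tool goes at most 50 mm and 8.59 degrees, less where a joint would pass 70% of its speed; a pose out of reach is approached as far as the arm can. A call is refused whole if a number of a shift passes 50 or a number of a turn 8.59, either way. A call with a gripper value outside its range is refused whole. The fingers move at their own pace and stop on an object; "squeeze" is the grip in N (left out, the last holds). Time passes only in rows, so rows that do not move let the fingers close. It gives the time, the measured TCP pose, the force, the opening and the grip force at its end, in the units of the state.
- read_state(): the state, without advancing time (a new reading comes with each control period).
- camera(name): name is "side" or "top" or "wrist"; returns a dict with "color" (400x640x3 uint8, blue, green, red), "fx", "fy", "cx", "cy" (pixels), "camera_from_world" (4x4, takes a point from world to camera coordinates). Camera axes: x right, y down, z forward; pixel columns grow to the right and rows downward; lengths in mm; the calibration is good to about 2 mm. A picture is of the moment at which its call begins. There is no depth.
- sign_off(): hands the job in; it is judged then, once.
Trained networks look in a picture, given as the dict that the camera call returned (one of the last four; its "shot" number tells which), for a name from the list of things; names that differ only in an ending like _2 or _b are one class to them, and where a whole thing is asked for, a point or a joint stands for the part that bears it (a point fixed in the world has none). Each returns a list of dicts, best first, with "confidence" (0 to 1); they miss things now and then, are a little off and sometimes report something else, mostly with a low value. They report only what shows in the picture. A call takes as long as a camera call. They do not tell look-alikes from the thing itself.
- regions_of(thing, picture): "mask" (400x640 bool, what is visible of it).
- spot_point(thing, picture): "point" ([x, y, z] in mm, in the coordinates of the camera as it stood for that picture, good to about 4 mm: a listed point, or the origin of a listed thing).
The state is a dict: "clock": time; "joints": joint angles; "qd": joint speeds; "effort": joint torques, N m; "eef_pos": TCP position; "eef_rot": TCP orientation; "wrist_force": force on the tool from outside, world axes, zero at the start; "moment": the same for the moment, N m; "finger_gap": finger opening in mm; "finger_force": force on a finger pad.
Only numpy, scipy, OpenCV 4.12 (cv2) and the standard library are available. Lean on these libraries where they do the work, as an engineer would, in place of code of your own. Each camera call takes 0.05 s, during which the arm holds its last target. There are 200 camera calls.

## Working session

There is one attempt and no reset: what is moved stays moved. The work goes in short steps, Python scripts to look and compute and a tool call to move; the robot and the scene stay as the last step left them, time stands still between calls to the robot, and variables do not carry over. Pictures are saved under pics/ and viewed, at most 10 in all, crops included, and the job is handed in when it is done.

Besides the shell and the picture viewer there is one more tool, called after "Request:" as name(argument=value, ...), one argument or row to a line, values as JSON. send_rows: Moves the arm, as the interface text tells. Its arguments: {"type":"object","properties":{"series":{"type":"array"},"squeeze":{"type":"number"}},"required":["series"]}

```bash
mkdir -p pics; cat > h.py <<'E'
import numpy as np, cv2
from cell import *
def w(pic,p):
    T=np.linalg.inv(np.array(pic["camera_from_world"])); return (T@np.append(p,1))[:3]
def px(pic,p):
    c=np.array(pic["camera_from_world"])@np.append(p,1); return pic["fx"]*c[0]/c[2]+pic["cx"],pic["fy"]*c[1]/c[2]+pic["cy"]
def ray(pic,u,v,z):
    T=np.linalg.inv(np.array(pic["camera_from_world"])); d=T[:3,:3]@np.array([(u-pic["cx"])/pic["fx"],(v-pic["cy"])/pic["fy"],1]); o=T[:3,3]
    return o+d*(z-o[2])/d[2]
def show(pic,things,n=3):
    for t in things:
        for r in spot_point(t,pic)[:n]:
            q=w(pic,r["point"]); print(t,round(r["confidence"],2),q.round(0),np.round(px(pic,q)))
E
python3 - <<'E'
from h import *
print(grip_depth if not callable(grip_depth) else grip_depth()); s=read_state(); print(s)
T=["clamp","fixed_jaw","seat","block_center","lever_grip","lever_pivot","glass1_mid","jar_mid","pot_mid"]
for n in("top","side"):
    p=camera(n); cv2.imwrite(f"pics/{n}0.png",p["color"]); print(n); show(p,T)
E
```

```text
78.39999999999999
{'clock': 0.0, 'joints': array([ 1.27745040e+00,  3.00483779e-01,  1.52158357e+00, -6.90724345e-06,
        1.32070259e+00, -6.65865806e-02]), 'qd': array([ 0.00071223, -0.00056395,  0.00224096, -0.00053208,  0.00079362,
       -0.00058531]), 'effort': array([-1.95786786e-03, -5.31796038e+01, -3.52743423e+01,  7.07262894e-02,
        2.41380930e-02, -2.01233240e-05]), 'eef_pos': array([123.60458998, 535.77588814, 302.07825907]), 'eef_rot': array([-3.14041753e+00, -7.16579068e-05,  2.91483498e+00]), 'wrist_force': array([0.02096184, 0.10994752, 0.9951784 ]), 'moment': array([ 0.00500208,  0.01547095, -0.00200774]), 'finger_force': 0.0, 'finger_gap': 94.1150815201222}
top
clamp 0.73 [558. -34.   1.] [323. 210.]
fixed_jaw 0.82 [549.  86.   9.] [269. 213.]
seat 0.57 [550.  66.  37.] [277. 211.]
block_center 0.93 [418. 145.  22.] [239. 273.]
block_center 0.87 [536. 331.  20.] [156. 217.]
block_center 0.84 [456. 244.  22.] [194. 254.]
lever_grip 0.67 [ 492. -121.   99.] [367. 237.]
lever_grip 0.47 [737. 294.  48.] [174. 124.]
lever_pivot 0.55 [604. -90.  95.] [351. 182.]

[... 160 characters left out ...]
448. -325.   53.] [463. 262.]
pot_mid 0.85 [736. 293.  48.] [175. 125.]
pot_mid 0.27 [ 446. -323.   54.] [463. 263.]
side
clamp 0.73 [556. -31.   0.] [309. 234.]
fixed_jaw 0.81 [543.  88.  10.] [282. 203.]
seat 0.63 [550.  66.  29.] [288. 203.]
seat 0.46 [ 448. -327.   48.] [339. 341.]
block_center 0.85 [540. 333.  17.] [239. 146.]
block_center 0.78 [583. 227.  21.] [269. 162.]
block_center 0.7 [451. 243.  19.] [224. 178.]
lever_grip 0.66 [ 486. -122.   93.] [304. 252.]
lever_pivot 0.56 [600. -86.  97.] [337. 219.]
glass1_mid 0.77 [ 602. -325.   39.] [396. 307.]
jar_mid 0.93 [ 444. -322.   49.] [336. 340.]
jar_mid 0.23 [ 491. -121.   92.] [305. 251.]
pot_mid 0.84 [732. 295.  48.] [302. 121.]
```

View pics/top0.png

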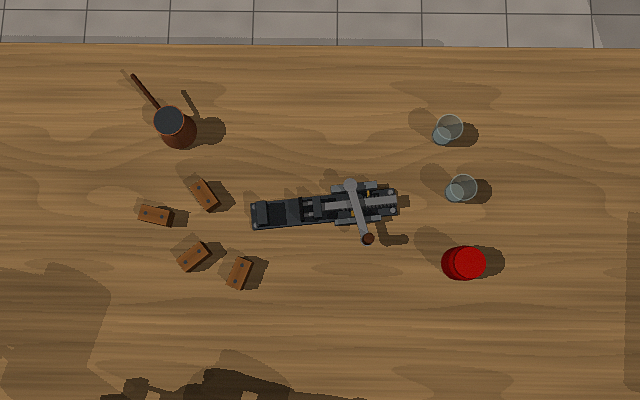

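```bash
python3 - <<'E'
from h import *
t=cv2.imread("pics/top0.png"); s=cv2.imread("pics/side0.png")
cv2.imwrite("pics/crop.png",np.vstack([cv2.resize(t[100:290,120:400],(800,300)) if 0 else cv2.resize(t[150:300,130:400],(540,300),interpolation=2),cv2.resize(s[120:270,190:460],(540,300),interpolation=2)]))
E
```

```text
(no output)
```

View pics/crop.png

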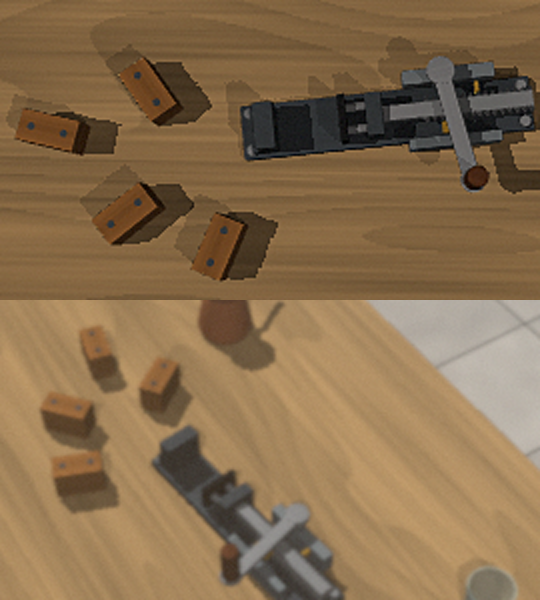

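Look-alikes in the top view: (156,215), (204,194), (195,256) and (239,273). The one farthest left (largest y) is (156,215), at world about (538, 332). The crop shows it on its own with two plugs on top, long axis near world y. The clamp's +x (fixed jaw at (262,214)) points along world +y, and the handle is at (367,238). I'll move above the block and look with the wrist camera.

Request:
send_rows(
  series=[
    [[41,-20,-5],0,-1],
    [[41,-20,-5],0,-1],
    [[41,-20,-5],0,-1],
    [[41,-20,-5],0,-1],
    [[41,-20,-5],0,-1],
    [[41,-20,-5],0,-1],
    [[41,-20,-5],0,-1],
    [[41,-20,-5],0,-1],
    [[41,-20,-5],0,-1],
    [[41,-20,-5],0,-1],
    [[4,-4,0],0,-1],
    [[0,0,0],0,-1],
  ],
  squeeze=15,
)

```text
clock: 2.2
eef_pos: [538.2, 331.1, 252.1]
eef_rot: [-3.141, -0.001, 2.913]
wrist_force: [0.4, -0.8, 0.6]
finger_gap: 94.3
finger_force: 0.0
```

```bash
python3 - <<'E'
from h import *
s=read_state(); print(s["eef_pos"],s["eef_rot"],s["wrist_force"])
p=camera("wrist"); cv2.imwrite("pics/w1.png",p["color"]); show(p,["block_center","block"])
for r in regions_of("block",p)[:3]:
    m=r["mask"].astype(np.uint8); c=max(cv2.findContours(m,0,2)[0],key=cv2.contourArea)
    b=cv2.boxPoints(cv2.minAreaRect(c)); W=np.array([ray(p,u,v,44)[:2] for u,v in b]); print(round(r["confidence"],2),W.round(0).tolist(),W.mean(0),[np.degrees(np.arctan2(*(W[i+1]-W[i])[::-1])).round(1) for i in range(2)],[np.linalg.norm(W[i+1]-W[i]).round() for i in range(2)])
E
```

```text
[538.21516513 331.10451461 252.06188345] [-3.14101499e+00 -7.36128851e-04  2.91293289e+00] [ 0.43241362 -0.82331178  0.57026625]
block_center 0.89 [534. 330.  22.] [320. 191.]
block_center 0.84 [415. 144.  20.] [ 90. 111.]
block_center 0.74 [454. 246.  24.] [210. 128.]
block 0.87 [452. 242.   1.] [213. 126.]
block 0.83 [420. 148.   4.] [108. 115.]
block 0.81 [584. 228.   1.] [239. 252.]
0.87 [[460.0, 207.0], [416.0, 260.0], [445.0, 289.0], [492.0, 236.0]] [453.29023843 248.04783393] [np.float64(129.2), np.float64(44.3)] [np.float64(69.0), np.float64(41.0)]
0.84 [[610.0, 217.0], [558.0, 250.0], [573.0, 275.0], [626.0, 243.0]] [591.83538205 246.31526558] [np.float64(147.8), np.float64(58.6)] [np.float64(61.0), np.float64(29.0)]
0.75 [[508.0, 306.0], [522.0, 367.0], [563.0, 359.0], [548.0, 296.0]] [535.21602658 331.85722987] [np.float64(77.0), np.float64(-11.5)] [np.float64(62.0), np.float64(41.0)]
```

View pics/w1.png

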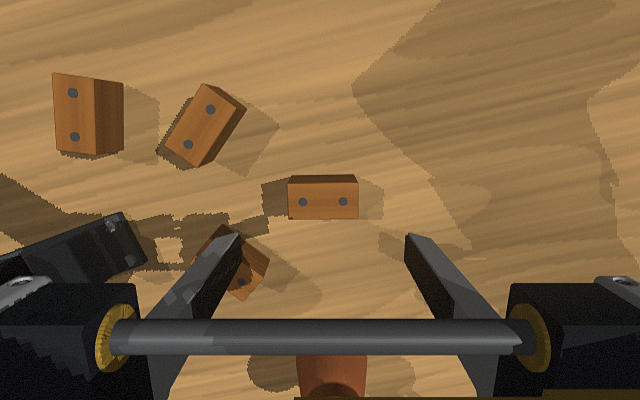

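The target is centred at (323,198), with plugs at (303,202) and (343,202), and is already parallel to the finger line. I'll compute the centre from the plugs.

```bash
python3 - <<'E'
from h import *
p=camera("wrist")
a,b=ray(p,303,202,44),ray(p,343,202,44); print((a+b)/2,np.degrees(np.arctan2(*(b-a)[:2][::-1])),read_state()["eef_rot"][2]*57.2958-90)
E
```

```text
[538.85993843 333.08478935  44.        ] 77.14022622035009 77.09688075094516
```

Request:
send_rows(
  series=[
    [[0,1,-40],0,-1],
    [[0,0,-40],0,-1],
    [[0,0,-40],0,-1],
    [[0,0,-26],0,-1],
    [[0,0,0],0,0],
    [[0,0,0],0,0.5],
    [[0,0,0],0,0.5],
    [[0,0,0],0,0.5],
    [[0,0,0],0,0.5],
  ],
  squeeze=15,
)

```text
clock: 3.35
eef_pos: [538.1, 333.3, 108.5]
eef_rot: [3.14, 0.002, 2.915]
wrist_force: [-2.0, -0.4, 7.2]
finger_gap: 64.0
finger_force: 15.0
```

Request:
send_rows(
  series=[
    [[0,0,40],0,0.5],
    [[0,0,40],0,0.5],
    [[0,0,40],0,0.5],
    [[1,-27,0],-7.2,0.5],
    [[1,-27,0],-7.2,0.5],
    [[1,-27,0],-7.2,0.5],
    [[1,-27,0],-7.2,0.5],
    [[1,-27,0],-7.2,0.5],
    [[1,-27,0],-7.2,0.5],
    [[1,-27,0],-7.2,0.5],
    [[1,-27,0],-7.2,0.5],
    [[1,-27,0],-7.2,0.5],
  ],
)

```text
clock: 4.55
eef_pos: [546.6, 88.8, 227.5]
eef_rot: [3.14, 0.0, 1.779]
wrist_force: [0.0, 0.3, 0.5]
finger_gap: 64.1
finger_force: 15.0
```

Request:
send_rows(
  series=[
    [[3,-20,0],-7.2,0.5],
    [[0,0,0],0,0.5],
    [[0,0,0],0,0.5],
  ],
)

```text
clock: 4.85
eef_pos: [549.7, 70.0, 227.2]
eef_rot: [3.141, -0.0, 1.66]
wrist_force: [-0.8, 0.4, -0.5]
finger_gap: 64.3
finger_force: 15.0
```

```bash
python3 - <<'E'
from h import *
s=read_state(); print(s["eef_pos"],s["eef_rot"]*57.3,s["wrist_force"],s["finger_gap"])
p=camera("wrist"); cv2.imwrite("pics/w2.png",p["color"]); show(p,["fixed_jaw","seat","clamp","block_center","lever_grip","lever_pivot"],1)
E
```

```text
[549.70767385  70.04493946 227.18911927] [ 1.79964328e+02 -7.24166627e-03  9.51352305e+01] [-0.84567496  0.40377065 -0.48076952] 64.25461269331853
fixed_jaw 0.67 [548.  83.   7.] [323. 183.]
seat 0.75 [554.  63.  32.] [327. 212.]
block_center 0.72 [581. 226.  21.] [382.   9.]
lever_grip 0.7 [548.  81.   8.] [322. 185.]
```

View pics/w2.png

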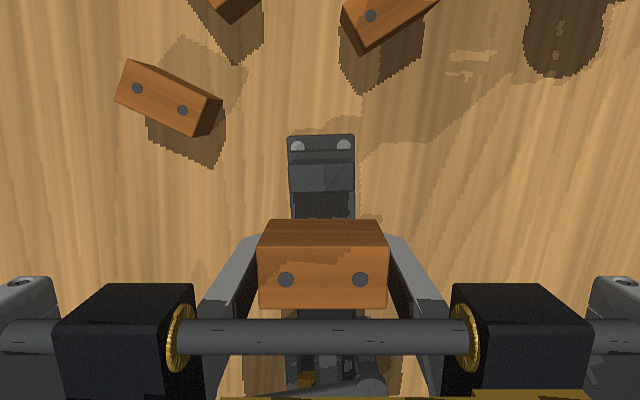

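The block is held square at (322,265); the fixed jaw is at about (321,172), ahead of it, with the moving jaw hidden below the block. I'll zoom in on the jaw edges and the clamp in the top view.

```bash
python3 - <<'E'
from h import *
p=camera("wrist"); print("cam",np.linalg.inv(np.array(p["camera_from_world"]))[:3,3])
c=cv2.resize(p["color"][125:225,270:380],None,fx=5,fy=5,interpolation=cv2.INTER_CUBIC); cv2.imwrite("pics/w3.png",cv2.convertScaleAbs(c,alpha=1.8))
for yaw in (94,95,96):
    a=np.radians(yaw); X=np.array([np.cos(a),np.sin(a)]);Y=np.array([-X[1],X[0]]);o=np.array([547.5,86])
    for n,(x,y,z) in dict(face_top_l=(0,25,62),face_top_r=(0,-25,62),back_top_l=(22,25,62),back_top_r=(22,-25,62),foot_l=(0,25,12),foot_r=(0,-25,12)).items():
        print(yaw,n,np.round(px(p,[*(o+x*X+y*Y),z]),1))
E
```

```text
cam [542.50217608 145.51506067 308.7633009 ]
94 face_top_l [289.2 193.4]
94 face_top_r [355.1 194.7]
94 back_top_l [289.1 164.6]
94 back_top_r [356.4 165.9]
94 foot_l [294.6 180.5]
94 foot_r [349.9 181.6]
95 face_top_l [289.2 194. ]
95 face_top_r [355.1 194.2]
95 back_top_l [288.5 165.2]
95 back_top_r [355.9 165.3]
95 foot_l [294.6 181. ]
95 foot_r [349.9 181.1]
96 face_top_l [289.3 194.6]
96 face_top_r [355.1 193.6]
96 back_top_l [288.  165.8]
96 back_top_r [355.4 164.7]
96 foot_l [294.6 181.5]
96 foot_r [349.9 180.6]
```

View pics/w3.png

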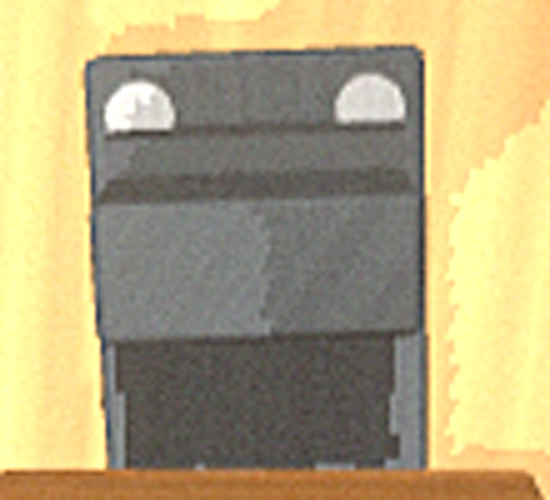

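```bash
python3 - <<'E'
from h import *
p=camera("wrist"); s=read_state(); print(s["eef_pos"])
for zt in (162,163.5): print((ray(p,286,279,zt)+ray(p,361,279,zt))/2)
from scipy.optimize import least_squares
obs=[(0,25,290.6,193),(0,-25,354.6,191),(22,25,290,166),(22,-25,354.4,164)]
def f(q):
    a=q[2];X=np.array([np.cos(a),np.sin(a)]);Y=np.array([-X[1],X[0]]);o=q[:2]
    return np.ravel([np.array(px(p,[*(o+x*X+y*Y),62]))-(u,v) for x,y,u,v in obs])
r=least_squares(f,[547,87,1.67]);o=r.x[:2];a=r.x[2];print(o,np.degrees(a),r.fun.round(1),"seat",o-22.5*np.array([np.cos(a),np.sin(a)]))
E
```

```text
[549.63518215  70.23477855 226.65360457]
[549.89197354  67.9491614  162.        ]
[549.81684947  68.74077704 163.5       ]
[547.90681923  86.76813173] 96.77293932605156 [-0.7  0.9  1.2  1.1 -1.7 -0.9  1.3 -0.9] seat [550.56035627  64.42515205]
```

Request:
send_rows(
  series=[
    [[1,-4,-20],1.6,0.5],
    [[0,0,-30],0,0.5],
    [[0,0,-30],0,0.5],
    [[0,0,-15],0,0.5],
    [[0,0,-6],0,0.5],
    [[0,0,-3],0,0.5],
    [[0,0,0],0,0.5],
    [[0,0,0],0,0.5],
  ],
)

```text
clock: 6.1
eef_pos: [551.1, 65.9, 123.7]
eef_rot: [3.14, 0.0, 1.686]
wrist_force: [-0.4, -0.6, -0.2]
finger_gap: 63.8
finger_force: 15.0
```

```bash
python3 - <<'E'
from h import *
s=read_state(); print(s["eef_pos"],s["eef_rot"]*57.3,s["wrist_force"])
p=camera("side"); cv2.imwrite("pics/s1.png",cv2.resize(p["color"][130:280,200:380],(720,600),interpolation=2)); show(p,["block_center","fixed_jaw"])
E
```

```text
[551.11061501  65.94436356 123.69779284] [1.79919291e+02 5.78447651e-03 9.66149949e+01] [-0.42981992 -0.60916644 -0.24883609]
block_center 0.9 [455. 240.  18.] [226. 178.]
block_center 0.6 [583. 223.  19.] [270. 163.]
block_center 0.57 [415. 143.  21.] [228. 207.]
fixed_jaw 0.37 [546.  90.   7.] [282. 203.]
```

View pics/s1.png

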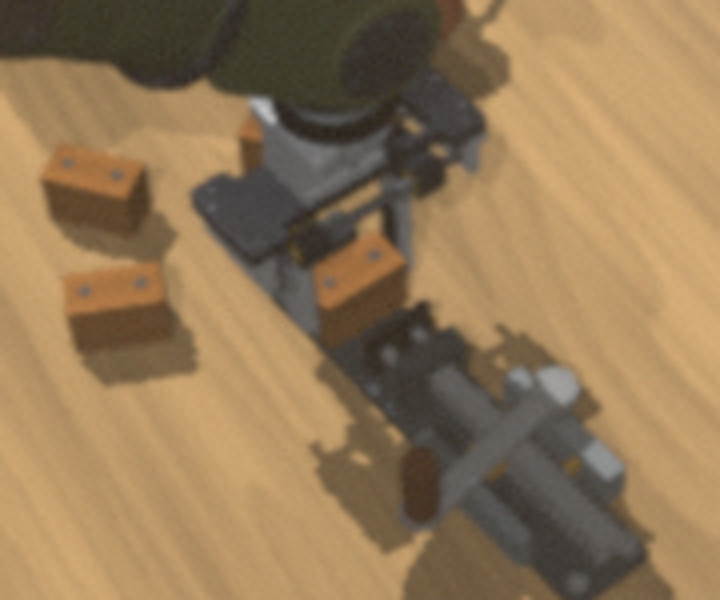

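The block sits between the jaws (at (360,285) in the crop), still about 2 mm above the bed with no contact force. I'll lower it gently.

Request:
send_rows(
  series=[
    [[0,-0.5,-1],0,0.5],
    [[0,0,-1],0,0.5],
    [[0,0,0],0,0.5],
    [[0,0,0],0,0.5],
  ],
)

```text
clock: 6.65
eef_pos: [550.7, 65.4, 120.6]
eef_rot: [-3.141, -0.0, 1.686]
wrist_force: [-0.4, 0.9, -0.9]
finger_gap: 63.8
finger_force: 15.0
```

Request:
send_rows(
  series=[
    [[0,0,-1],0,0.5],
    [[0,0,0],0,0.5],
    [[0,0,0],0,0.5],
  ],
)

```text
clock: 6.95
eef_pos: [550.7, 65.5, 120.4]
eef_rot: [3.142, 0.0, 1.686]
wrist_force: [-5.7, -0.1, 9.1]
finger_gap: 63.9
finger_force: 15.0
```

Contact with the bed: 9 N up. Releasing.

Request:
send_rows(
  series=[
    [[0,0,0],0,-0.6],
    [[0,0,0],0,-0.8],
    [[0,0,0],0,-0.8],
    [[0,0,0],0,-0.8],
    [[0,0,0],0,-0.8],
    [[0,0,20],0,-0.8],
    [[0,0,40],0,-0.8],
    [[0,0,50],0,-0.8],
    [[0,0,0],0,-0.8],
  ],
)

```text
clock: 7.85
eef_pos: [552.4, 65.5, 236.0]
eef_rot: [3.132, 0.001, 1.686]
wrist_force: [0.3, 0.2, -0.1]
finger_gap: 84.3
finger_force: 0.0
```

```bash
python3 - <<'E'
from h import *
p=camera("wrist"); s=read_state(); print(s["eef_pos"])
cv2.imwrite("pics/w4.png",p["color"][100:400,120:520])
show(p,["block_center","fixed_jaw"],2)
E
```

```text
[551.51478207  65.461814   232.68987482]
block_center 0.91 [545.  64.  34.] [313. 202.]
block_center 0.85 [419. 142.  20.] [174.  93.]
fixed_jaw 0.64 [545.  81.   9.] [315. 177.]
```

View pics/w4.png

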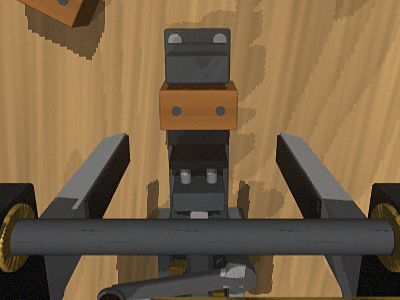

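The block stands square on the bed, centred at (199,107) in the crop and just short of the fixed jaw. Next I'll go above the handle, turning the closing line along the stroke.

Request:
send_rows(
  series=[
    [[-6,-17,2],-8.2,-0.8],
    [[-6,-17,2],-8.2,-0.8],
    [[-6,-17,2],-8.2,-0.8],
    [[-6,-17,2],-8.2,-0.8],
    [[-6,-17,2],-8.2,-0.8],
    [[-6,-17,2],-8.2,-0.8],
    [[-6,-17,0],-8.2,-0.8],
    [[-6,-17,0],-8.2,-0.8],
    [[-6,-17,0],-8.2,-0.8],
    [[-6,-17,0],-8.2,-0.8],
    [[-3,-17,0],-8,-0.4],
    [[0,0,0],0,-0.4],
  ],
)

```text
clock: 9.2
eef_pos: [487.0, -122.8, 240.2]
eef_rot: [-3.141, 0.002, 0.11]
wrist_force: [0.4, -0.3, 0.5]
finger_gap: 71.8
finger_force: 0.0
```

```bash
python3 - <<'E'
from h import *
p=camera("wrist"); s=read_state(); print(s["eef_pos"],s["eef_rot"]*57.3,s["finger_gap"],s["wrist_force"])
cv2.imwrite("pics/w5.png",p["color"])
show(p,["lever_grip","lever_pivot","block_center"],2)
q=camera("top"); show(q,["lever_grip","lever_pivot","block_center"],1)
E
```

```text
[ 487.27078579 -121.96384981  240.34578747] [-1.79955040e+02  1.17650801e-01  6.63395708e+00] 67.92316851344175 [ 0.2781435  -0.03268818 -1.53552157]
lever_grip 0.85 [ 490. -120.   94.] [319. 215.]
lever_pivot 0.69 [608. -88.  92.] [289.  31.]
block_center 0.93 [546.  62.  35.] [108. 106.]
block_center 0.86 [416. 144.  21.] [ 38. 237.]
lever_pivot 0.72 [605. -87.  92.] [350. 182.]
block_center 0.9 [586. 223.  20.] [206. 195.]
```

View pics/w5.png

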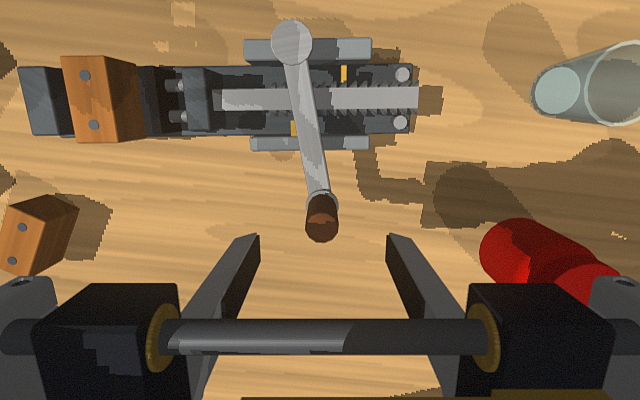

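The handle's top disc is at (322,230), between the fingers; the pivot is at (291,42) and the block is in place at (100,98).

```bash
python3 - <<'E'
from h import *
p=camera("wrist"); print(ray(p,322,230,122),ray(p,291,42,96),ray(p,291,42,85),ray(p,291,42,105)); print(read_state()["eef_pos"])
E
```

```text
[ 489.88933311 -120.32206403  122.        ] [601.78101245 -87.60321396  96.        ] [603.70727249 -86.41917784  85.        ] [600.20498151 -88.57197078 105.        ]
[ 487.74968374 -121.21546582  241.59386492]
```

Request:
send_rows(
  series=[
    [[1.5,0.5,-25],0,-0.4],
    [[0,0,-25],0,-0.4],
    [[0,0,-13],0,-0.4],
    [[0,0,0],0,0.3],
    [[0,0,0],0,0.6],
    [[0,0,0],0,0.8],
    [[0,0,0],0,0.8],
    [[0,0,0],0,0.8],
  ],
  squeeze=25,
)

```text
clock: 10.45
eef_pos: [489.3, -121.2, 179.2]
eef_rot: [3.141, -0.001, 0.115]
wrist_force: [0.6, 0.3, 0.1]
finger_gap: 29.1
finger_force: 0.0
```

Request:
send_rows(
  series=[
    [[0,0,0],0,0.8],
    [[0,0,0],0,0.8],
    [[0,0,0],0,0.8],
  ],
)

```text
clock: 10.75
eef_pos: [489.2, -121.1, 178.9]
eef_rot: [3.141, -0.0, 0.115]
wrist_force: [-1.2, 0.6, 5.0]
finger_gap: 22.0
finger_force: 25.0
```

Request:
send_rows(
  series=[
    [[-2.8,11.6,0],0,0.8],
    [[-1.6,11.9,0],0,0.8],
    [[-0.4,12.1,0],0,0.8],
    [[0,0,0],0,0.8],
    [[0,0,0],0,0.8],
    [[0,0,0],0,0.8],
  ],
)

```text
clock: 11.35
eef_pos: [484.3, -85.4, 178.7]
eef_rot: [-3.141, 0.001, 0.116]
wrist_force: [-4.6, 1.8, 6.3]
finger_gap: 21.3
finger_force: 25.0
```

Request:
send_rows(
  series=[
    [[0.4,-12.1,0],0,0.8],
    [[1.6,-11.9,0],0,0.8],
    [[2.8,-11.6,0],0,0.8],
    [[0,0,0],0,0.8],
    [[0,0,0],0,0.8],
  ],
)

```text
clock: 11.85
eef_pos: [489.3, -121.7, 178.7]
eef_rot: [3.142, 0.0, 0.115]
wrist_force: [-3.5, -1.1, 4.0]
finger_gap: 21.5
finger_force: 25.0
```

```bash
python3 - <<'E'
from h import *
s=read_state(); print(s["eef_pos"],s["wrist_force"],s["finger_gap"])
p=camera("wrist"); cv2.imwrite("pics/w6.png",p["color"]); q=camera("top"); cv2.imwrite("pics/t6.png",q["color"][170:240,230:410].repeat(4,0).repeat(4,1))
show(p,["lever_grip"],1)
E
```

```text
[ 489.26500853 -121.71598832  178.66066275] [-3.4517688  -1.06146206  3.97422575] 21.52707093639949
lever_grip 0.97 [ 490. -119.   95.] [318. 255.]
```

View pics/w6.png

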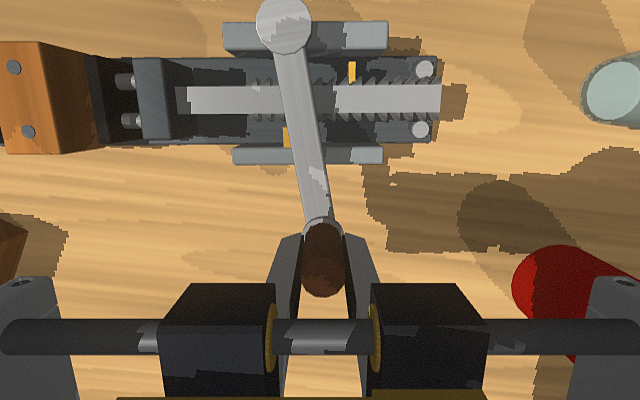

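The handle is held at (322,258), with the lever back at rest. The moving jaw's pad is close behind the block, at about (110,100). Stroke 2.

Request:
send_rows(
  series=[
    [[-2.8,11.6,0],0,0.8],
    [[-1.6,11.9,0],0,0.8],
    [[-0.4,12.1,0],0,0.8],
    [[0,0,0],0,0.8],
    [[0,0,0],0,0.8],
    [[0,0,0],0,0.8],
  ],
)

```text
clock: 12.6
eef_pos: [484.3, -85.6, 178.5]
eef_rot: [-3.141, 0.001, 0.115]
wrist_force: [-2.6, 0.3, 2.7]
finger_gap: 21.8
finger_force: 25.0
```

Request:
send_rows(
  series=[
    [[0.4,-12.1,0],0,0.8],
    [[1.6,-11.9,0],0,0.8],
    [[2.8,-11.6,0],0,0.8],
    [[0,0,0],0,0.8],
    [[0,0,0],0,0.8],
  ],
)

```text
clock: 13.1
eef_pos: [489.1, -121.8, 178.6]
eef_rot: [3.142, 0.0, 0.115]
wrist_force: [-4.6, -0.8, 2.4]
finger_gap: 21.9
finger_force: 25.0
```

```bash
python3 - <<'E'
from h import *
q=camera("top"); a=cv2.imread("pics/top0.png")[150:250,230:410]; b=cv2.imread("pics/t6.png")[::4,::4]; c=q["color"][170:240,230:410]
z=lambda i:cv2.resize(i,None,fx=4,fy=4,interpolation=2)
cv2.imwrite("pics/cmp.png",cv2.convertScaleAbs(cv2.resize(np.vstack([a[20:90,:],b,c]),(720,600*0+840))[:, :],alpha=1.5)[:, :][::1]) 
i=cv2.imread("pics/cmp.png"); cv2.imwrite("pics/cmp.png",cv2.resize(i,(514,600)))
E
```

```text
(no output)
```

View pics/cmp.png

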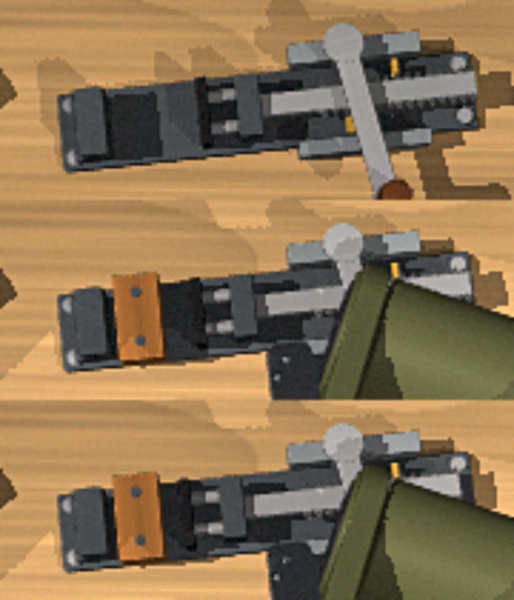

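The top view shows the jaw advancing one tooth per stroke, with a gap of about 10 mm still left. Stroke 3.

Request:
send_rows(
  series=[
    [[-2.8,11.6,0],0,0.8],
    [[-1.6,11.9,0],0,0.8],
    [[-0.4,12.1,0],0,0.8],
    [[0,0,0],0,0.8],
    [[0,0,0],0,0.8],
    [[0,0,0],0,0.8],
  ],
)

```text
clock: 13.75
eef_pos: [484.3, -85.6, 178.5]
eef_rot: [-3.141, 0.0, 0.116]
wrist_force: [-1.9, 0.9, -1.8]
finger_gap: 21.8
finger_force: 25.0
```

Request:
send_rows(
  series=[
    [[0.4,-12.1,0],0,0.8],
    [[1.6,-11.9,0],0,0.8],
    [[2.8,-11.6,0],0,0.8],
    [[0,0,0],0,0.8],
    [[0,0,0],0,0.8],
  ],
)

```text
clock: 14.25
eef_pos: [489.0, -121.8, 178.6]
eef_rot: [-3.142, 0.001, 0.115]
wrist_force: [-5.5, -2.1, 0.9]
finger_gap: 21.3
finger_force: 25.0
```

Request:
send_rows(
  series=[
    [[-2.8,11.6,0],0,0.8],
    [[-1.6,11.9,0],0,0.8],
    [[-0.4,12.1,0],0,0.8],
    [[0,0,0],0,0.8],
    [[0,0,0],0,0.8],
    [[0,0,0],0,0.8],
  ],
)

```text
clock: 14.85
eef_pos: [484.4, -85.7, 178.6]
eef_rot: [-3.141, 0.0, 0.115]
wrist_force: [-1.3, 0.9, -2.3]
finger_gap: 21.8
finger_force: 25.0
```

Request:
send_rows(
  series=[
    [[0,0,0],0,0.8],
    [[0,0,0],0,0.8],
  ],
)

```text
clock: 15.05
eef_pos: [484.4, -85.7, 178.6]
eef_rot: [-3.142, 0.0, 0.115]
wrist_force: [-0.6, -0.9, -3.7]
finger_gap: 22.0
finger_force: 25.0
```

```bash
python3 - <<'E'
from h import *
for _ in range(3):
    q=camera("top"); print(read_state()["wrist_force"])
c=cv2.imread("pics/t6.png")
show(q,["block_center","fixed_jaw"],3)
# moving-jaw/pad profile along bed axis at z~56: mean intensity
a=np.radians(96.77);X=np.array([np.cos(a),np.sin(a)]);Y=np.array([-X[1],X[0]]);o=np.array([547.9,86.8])
for d in range(0,-90,-3):
    v=[]
    for y in (-14,-7,7,14):
        u,w_=px(q,[*(o+d*X+y*Y),58]); v.append(cv2.getRectSubPix(q["color"],(1,1),(float(u),float(w_)))[0,0])
    print(d,np.mean(v,0).round(),end="; ")
E
```

```text
[-1.27848927 -0.87184071 -3.00216604]
[-1.42852605 -1.18949073 -4.28119721]
[-1.72115192 -1.80343618 -3.89874119]
block_center 0.96 [455. 244.  22.] [194. 255.]
block_center 0.76 [587. 224.  22.] [206. 194.]
block_center 0.59 [546.  65.  32.] [277. 213.]
fixed_jaw 0.7 [545.  88.  11.] [268. 215.]
0 [24. 23. 20.]; -3 [13. 12. 12.]; -6 [ 37.  75. 119.]; -9 [ 38.  72. 116.]; -12 [ 34.  69. 109.]; -15 [ 33.  68. 109.]; -18 [ 35.  65. 100.]; -21 [36. 59. 84.]; -24 [33. 62. 92.]; -27 [ 33.  67. 106.]; -30 [ 34.  66. 107.]; -33 [ 34.  71. 112.]; -36 [ 37.  78. 123.]; -39 [18. 22. 28.]; -42 [19. 18. 19.]; -45 [17. 18. 20.]; -48 [28. 28. 28.]; -51 [36. 36. 36.]; -54 [32. 32. 32.]; -57 [58. 58. 58.]; -60 [62. 62. 62.]; -63 [63. 62. 63.]; -66 [58. 59. 60.]; -69 [55. 53. 50.]; -72 [51. 51. 48.]; -75 [50. 48. 47.]; -78 [51. 50. 47.]; -81 [51. 49. 48.]; -84 [38. 37. 35.]; -87 [34. 34. 31.];
```

Free so far (about 1 N), and the jaw is now up against the block, which is about 4 mm short of the fixed jaw. Returning, then stroke 5.

Request:
send_rows(
  series=[
    [[0.4,-12.1,0],0,0.8],
    [[1.6,-11.9,0],0,0.8],
    [[2.8,-11.6,0],0,0.8],
    [[0,0,0],0,0.8],
    [[0,0,0],0,0.8],
  ],
)

```text
clock: 15.8
eef_pos: [488.9, -121.7, 178.7]
eef_rot: [-3.142, 0.001, 0.115]
wrist_force: [-4.7, -1.4, -0.3]
finger_gap: 21.6
finger_force: 25.0
```

Request:
send_rows(
  series=[
    [[-2.8,11.6,0],0,0.8],
    [[-1.6,11.9,0],0,0.8],
    [[-0.4,12.1,0],0,0.8],
    [[0,0,0],0,0.8],
    [[0,0,0],0,0.8],
    [[0,0,0],0,0.8],
    [[0,0,0],0,0.8],
  ],
)

```text
clock: 16.5
eef_pos: [484.3, -86.1, 178.7]
eef_rot: [3.141, 0.0, 0.115]
wrist_force: [-3.6, -4.3, -1.6]
finger_gap: 21.5
finger_force: 25.0
```

```bash
python3 - <<'E'
from h import *
for _ in range(4):
    q=camera("top"); s=read_state(); print(s["wrist_force"],s["eef_pos"],s["finger_gap"])
show(q,["block_center"],3)
E
```

```text
[-3.93719405 -3.97723499 -2.26786989] [484.26669258 -86.03609941 178.66567765] 21.909513064837093
[-3.52898599 -4.00372753 -2.94266458] [484.27622423 -86.06089234 178.67463708] 21.728677254989986
[-4.18931478 -4.15764814 -2.96412919] [484.28043083 -86.03953299 178.6671904 ] 21.50511941586975
[-2.96401141 -3.19602811 -1.38614173] [484.27074273 -86.05550945 178.68081114] 21.835990717175576
block_center 0.97 [547.  70.  33.] [275. 213.]
block_center 0.77 [418. 141.  23.] [241. 273.]
block_center 0.67 [453. 245.  21.] [193. 256.]
```

Push-back is now about 4 N, so that was the first-contact stroke. One more tooth should be firm.

Request:
send_rows(
  series=[
    [[0.4,-12.1,0],0,0.8],
    [[1.6,-11.9,0],0,0.8],
    [[2.8,-11.6,0],0,0.8],
    [[0,0,0],0,0.8],
    [[0,0,0],0,0.8],
  ],
)

```text
clock: 17.25
eef_pos: [489.1, -121.8, 178.8]
eef_rot: [-3.142, 0.0, 0.115]
wrist_force: [-4.8, -0.9, -0.2]
finger_gap: 21.3
finger_force: 25.0
```

Request:
send_rows(
  series=[
    [[-2.8,11.6,0],0,0.8],
    [[-1.6,11.9,0],0,0.8],
    [[-0.4,12.4,0],0,0.8],
    [[0,0,0],0,0.8],
    [[0,0,0],0,0.8],
    [[0,0,0],0,0.8],
    [[0,0,0],0,0.8],
  ],
)

```text
clock: 17.95
eef_pos: [484.3, -86.5, 178.8]
eef_rot: [3.14, 0.0, 0.115]
wrist_force: [-5.1, -9.4, -2.0]
finger_gap: 21.8
finger_force: 25.0
```

```bash
python3 - <<'E'
from h import *
for _ in range(4):
    q=camera("top"); s=read_state(); print(s["wrist_force"],s["eef_pos"],s["finger_gap"])
E
```

```text
[ -3.57328184 -10.02013672  -1.70625766] [484.35533249 -86.49407348 178.76401416] 21.434520791804008
[-4.98758242 -9.33192336 -1.73263882] [484.35028783 -86.50711141 178.73815099] 21.421032211725475
[-5.45895961 -9.79203012 -1.24761079] [484.36016444 -86.50061561 178.74732475] 21.630809426053446
[ -5.60738033 -10.38525917  -2.06320104] [484.35327035 -86.50350887 178.75520352] 21.558842253690475
```

Firm at about 9.7 N. Returning the lever to rest.

Request:
send_rows(
  series=[
    [[0.4,-12.4,0],0,0.8],
    [[1.6,-11.9,0],0,0.8],
    [[2.8,-11.6,0],0,0.8],
    [[0,0,0],0,0.8],
    [[0,0,0],0,0.8],
    [[0,0,0],0,0.8],
  ],
)

```text
clock: 18.75
eef_pos: [489.3, -121.6, 178.9]
eef_rot: [3.141, -0.0, 0.115]
wrist_force: [-3.8, -0.8, 2.4]
finger_gap: 21.7
finger_force: 25.0
```

Request:
send_rows(
  series=[
    [[0,0,0],0,0.4],
    [[0,0,0],0,0.2],
    [[0,0,0],0,0.2],
    [[0,0,0],0,0.2],
    [[0,0,0],0,0.2],
    [[0,0,15],0,0.2],
    [[0,0,30],0,0.2],
    [[0,0,40],0,0.2],
    [[0,0,20],0,0.2],
    [[0,0,0],0,0.2],
    [[0,0,0],0,0.2],
  ],
)

```text
clock: 19.85
eef_pos: [489.0, -121.0, 283.2]
eef_rot: [-3.142, 0.0, 0.115]
wrist_force: [0.2, -0.2, -1.1]
finger_gap: 37.8
finger_force: 0.0
```

```bash
python3 - <<'E'
from h import *
s=read_state(); print(s["clock"],s["eef_pos"],s["wrist_force"],s["finger_gap"])
p=camera("wrist"); show(p,["lever_grip","lever_pivot","block_center"],1)
p=camera("top"); show(p,["block_center","fixed_jaw"],3)
E
```

```text
19.85 [ 489.02905986 -121.00510063  283.16500787] [ 0.16379519 -0.15644598 -1.07860133] 37.781198954060564
lever_grip 0.85 [ 490. -118.   96.] [320. 203.]
lever_pivot 0.87 [606. -88.  91.] [298.  51.]
block_center 0.82 [544.  68.  35.] [132. 111.]
block_center 0.94 [585. 221.  23.] [207. 195.]
block_center 0.76 [417. 142.  22.] [241. 273.]
block_center 0.71 [455. 244.  22.] [194. 254.]
fixed_jaw 0.78 [547.  86.  10.] [269. 214.]
```

The lever is at rest, the arm is clear and the block is against the jaw. Handing in.

```bash
python3 -c "
from cell import *
print(sign_off())"
```

```text
the job is handed in; nothing more can be done
None
```

The teak block is clamped against the fixed jaw after six strokes (push-back about 4 N on the fifth, about 10 N on the sixth); the lever is back at rest, the arm is clear, and the job is handed in at about 20 s, though the hand-in returned no verdict.

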